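Back off a ratchet clamp and rack the cured transformer

ROBOT

A 6-joint arm with a two-finger parallel gripper is mounted at the origin on a cart in front of the work surface, level with it; the furniture and walls round the work are solid. World frame = base frame: x ahead of the robot, y to its left, z up, the work surface at z = 0. Lengths are in m, angles in degrees, forces in N, time in s.
With the tool pointing down it reaches from about 0.425 to 0.925 m from the base axis. Payload 12.5 kg.
Tool frame: the origin (TCP) lies on the centre line of the jaws, within the pads' length; the fingertips stand 22 mm ahead of it and the grasp point (between the pads) lies 3 mm ahead of it; z points along the fingers, x is the direction in which the jaws open and shut, and the axes are right-handed (so a half turn about z gives the same grasp; the last joint's range is limited). The gripper opens to 85 mm and grips with 20 to 120 N. Pads are 22 mm wide; open, the fingers measure 114 mm over their backs; the gripper's body (76 mm by 85 mm) begins 54 mm behind the grasp point. The pads swing forward as they close: fully open they stand 13 mm farther back than shut.
Start: joints at [-73.43, 28.126, 89.318, -0, 62.55, -6.05], TCP at [0.24, -0.577, 0.253] pointing down, gripper open.
Joint ranges: [-177.58, 177.58], [-47.91, 125.51], [2.72, 160], [-65.01, 245.01], [3.68, 167.84], [-153.87, 153.87]. Speed limits (degrees/s): [127.2, 127.2, 159.86, 180, 180, 180].

INTERFACE

Orientations are given as a 3x3 rotation matrix whose columns are the frame's x, y, z axes.
In Python, from station import status, optics, env gives the robot as it stands.
- The arm moves only by the tool drive_tool, never from a script. Its argument "increments" is a list that holds one entry, the list of rows, each a list of 5 numbers: the shift along the world's x, y, z in m, then the turn about the world's z in degrees, then the opening, from 0 (shut) to 1 (fully open). In form: [[[tx, ty, tz, roll, jaw], ...]]. A call has exactly 8 rows; each row is the pose to reach, as a shift and turn from the pose commanded when the call began; what a row does not reach only later rows make up. A row lasts 1/12 s, in which the tool goes at most 41.7 mm and 7.16 degrees, less where a joint would pass 70% of its speed; a pose out of reach is approached as far as the arm can. A call with a gripper value outside its range is refused whole. The fingers move at their own pace and stop on an object; the grip force is fixed at half the most. Time passes only in rows, so rows that repeat a pose let the fingers close, or fill a call up. It gives the time, the measured TCP pose, the force and the opening at its end, in the units of the state.
- status.observe(): the state, without advancing time (a new reading comes with each control period).
- optics.camera(name): name is "side" or "top" or "wrist"; returns (picture, depth): 384x512x3 uint8, red, green, blue; 384x512 float32, m along the optical axis (not along the pixel's ray), 0 where there is no reading.
- optics.get_calibration(name): a dict with "mtx" (3x3 intrinsics, pixels), "world_from_camera" (4x4, takes a point from camera to world coordinates). Camera axes: x right, y down, z forward; pixel columns grow to the right and rows downward; lengths in m; the calibration is good to about 2 mm. A picture is of the moment at which its call begins: read the wrist's pose just before it. get_calibration takes no time and is no camera call; for the wrist camera it gives the pose at the moment of the call.
- env.finish_job(): hands the job in, once; it reports no verdict.
The state is a dict: "time": time; "joint_pos": joint angles; "qd": joint speeds; "tau": joint torques, N m; "tcp_pos": TCP position; "tcp_rot": TCP orientation; "ft_force": force on the tool from outside, world axes, zero at the start; "wrist_torque": the same for the moment, N m; "width": finger opening in m.
Only numpy, scipy, OpenCV 4.12 (cv2) and the standard library are available. Lean on these libraries where they do the work, as an engineer would, in place of code of your own. Each camera call takes 0.05 s, during which the arm holds its last target.

TASK

The transformer in the ratchet clamp has finished curing. Take it out: relieve the pawl, lift it off the ratchet wheel by its hand grip and ease the lever all the way back to its open stop, without letting it fly back or squeezing the jaw's springs solid, and leave the pawl lowered on the wheel there. Then stand the freed transformer upright in the empty half of the parts tray, letting go of it gently, with the finished one in the other half left where it is.

Things in the scene. Friction and masses are not known exactly. Their poses are not given: they have to be found in the camera images.
- clamp: grey ratchet bench clamp, bolted down: bed 270 x 120 mm, top at z = 12 mm. Origin under the bed, z up, x along the clamp from the fixed jaw (x -118 to -89 mm, 56 mm high) over the sliding jaw (78 mm wide in y, 52 mm high, with a sprung steel pressure pad) to gear housing and ratchet wheel. The work stands on the bed at x = -71 mm. A return spring always drives jaw and lever open.
- wheel_centre (a point): point on the lever's vertical axis, 82 mm above the bench, level with the pawl's hinge (x, z as the clamp's). Under it the fixed, horizontal ratchet wheel, diameter 122 mm, has 30 hooked teeth 5 mm high round its top face (crests 71 mm above the bench). The pawl's hook, under its arm 53 mm from the axis, drops between them from above.
- grip (a point): middle of the hand grip: black upright cylinder, 26 mm across, 46 mm tall, on the outer end of the pawl's arm, 110 mm from the lever's axis; pawl down, this point is 111 mm above the bench (grip from 88 to 134 mm; the 14 mm wide arm below it). z runs up the grip, x outwards along the arm. The return and pad springs push the grip towards open with 6 to 14 N.
- lever (a joint): rad, swing of arm and pawl: 0 = open stop, where the arm points 0.55 rad clockwise of the clamp's x axis; grows anticlockwise from above as the clamp tightens. Starts near 1.37 or 1.57, held by the pawl; a tooth is 0.209. Loaded, the hook is caught 5 mm under the tooth; it lifts only once the lever is pushed on 0.11 to 0.17 (12 to 19 mm at the grip); at 0.21 it clicks into the next tooth.
- pawl (a joint): rad, lift of the pawl's arm about its level hinge on the wheel's axis: 0 = down in the teeth, 0.09 = hook level with the crests, 0.14 to 0.2 (grip 15 to 22 mm up) = well clear, 0.35 = stop. A spring holds it down: freed, it lifts with about 6 N at the grip; loaded, it stays caught at 30 N. Released, it drops and catches the next tooth.
- jaw (a joint): m, advance of the sliding jaw towards the fixed jaw: 0 = fully back, 0.018 per rad of the lever (rack drive). It meets the work at about 0.0224.
- pad (a joint): m, compression of the pressure pad's springs: 0 = free, 0.0115 = solid; 5 N per mm.
- transformer: the work: mains transformer, about 0.3 kg, laminated core 36 x 44 mm (x, y) and 36 mm high with terminals up to 43 mm, on a thin flange 36 x 62 mm (x, y), 2 mm thick. Origin under its middle, z up. In the clamp its x lies along the clamp's x; the two core faces in y are free to grip (44 mm apart).
- tray: aluminium parts tray, 160 x 110 mm (x, y), on a rubber foot: floor 9 mm above the bench, walls 3 mm thick up to 26 mm (rolled rim 29 mm) above it, one partition across the middle (x = 0) as high as the walls. Origin under its middle, z up.
- empty_bay (a point): middle of the floor of the tray's empty half, 9 mm above the bench; the half measures 75 x 104 mm (tray x, y).
- transformer_done: the finished transformer, of the same kind, standing in the other half of the tray. Origin under its middle.
Not all that is in view belongs to the job. Leave any turquoise look-alike of the transformer alone.

How it is judged (in metres and radians):
On the way:
1. the lever is at its open stop, the pawl down, the transformer still standing in the clamp (value of joint lever below 0.06 rad and value of joint pawl below 0.05 rad and x of transformer in the frame of clamp between -0.092 and -0.04 m and y of transformer in the frame of clamp between -0.03 and 0.03 m and angle between transformer's own z axis and vertical below 0.15 rad), for 0.2 s.
At the end, for the whole second after the job is handed in: Transformer upright (within 0.1 rad) and at rest on the floor of the tray's empty half, at most 22 mm (tray x) and 36 mm (tray y) off its middle; lever within 0.06 rad of its open stop, pawl down (below 0.05 rad); the finished transformer upright and moved less than 20 mm (value of joint lever below 0.06 rad and value of joint pawl below 0.05 rad and x of transformer in the frame of empty_bay between -0.022 and 0.022 m and y of transformer in the frame of empty_bay between -0.036 and 0.036 m and z of transformer in the frame of empty_bay below 0.004 m and angle between each of transformer, transformer_done's own z axis and vertical below 0.1 rad and linear speed of transformer below 0.02 m/s and distance of transformer_done from where it was at the start of the episode below 0.02 m); the robot touches nothing.
It fails at once if the lever flies back (faster than 7 rad/s) (velocity of joint lever below -7 rad/s).
It fails at once if the springs of the pressure pad are squeezed solid (11 mm) (value of joint pad above 0.011 m).
It fails at once if the transformer is dropped (falls faster than 0.5 m/s, not held) (linear speed of transformer above 0.5 m/s and contact force between the fingers and transformer below 0.5 N).
It fails at once if the finished transformer is moved by more than 20 mm (distance of transformer_done from where it was at the start of the episode above 0.02 m).
It also fails if it takes over 48 s, if anything falls off the work surface, if the arm or the gripper's body presses on something with over 40 N, if the wrist force passes 120 N, or if a joint passes its speed limit or range.

## Working session

There is one attempt and no reset: what is moved stays moved. The work goes in short steps, Python scripts to look and compute and a tool call to move; the robot and the scene stay as the last step left them, time stands still between calls to the robot, and variables do not carry over. Pictures are saved under pics/ and viewed, and the job is handed in when it is done.

Besides the shell and the picture viewer there is one more tool, called after "Call:" by a JSON object that holds its "method" and its "body". drive_tool: Moves the arm, as the interface text tells. Its arguments: {"type":"object","properties":{"increments":{"type":"array"}},"required":["increments"]}

```bash
mkdir -p pics; cat > h.py <<'E'
import numpy as np, cv2
from station import status, optics, env
def snap(n,tag):
    K=optics.get_calibration(n); p,d=optics.camera(n)
    np.savez(f'pics/{tag}.npz',p=p,d=d,K=K['mtx'],T=K['world_from_camera'])
    cv2.imwrite(f'pics/{tag}.png',p[:,:,::-1]); return p,d,K
def load(tag):
    z=np.load(f'pics/{tag}.npz'); return z['p'],z['d'],z['K'],z['T']
def cloud(d,K,T):
    v,u=np.mgrid[:d.shape[0],:d.shape[1]]
    X=np.stack([(u-K[0,2])/K[0,0]*d,(v-K[1,2])/K[1,1]*d,d],-1)
    return X@T[:3,:3].T+T[:3,3]
def ray(u,v,K,T,z):
    r=T[:3,:3]@np.array([(u-K[0,2])/K[0,0],(v-K[1,2])/K[1,1],1]); return T[:3,3]+r*(z-T[2,3])/r[2]
E
python3 - <<'E'
from h import *
for n in ['top','side','wrist']:
    p,d,K=snap(n,n+'0'); print(n,K['world_from_camera'].round(3).tolist(),K['mtx'].round(1).tolist())
print(status.observe())
E
```

```text
top [[-0.023, -0.982, 0.185, 0.355], [-1.0, 0.021, -0.015, 0.041], [0.011, -0.185, -0.983, 1.045], [0.0, 0.0, 0.0, 1.0]] [[412.5, 0.0, 252.5], [0.0, 412.5, 185.8], [0.0, 0.0, 1.0]]
side [[-0.986, -0.126, 0.113, 0.422], [-0.167, 0.635, -0.754, 0.899], [0.023, -0.762, -0.647, 0.821], [0.0, 0.0, 0.0, 1.0]] [[474.9, 0.0, 253.1], [0.0, 474.9, 191.6], [0.0, 0.0, 1.0]]
wrist [[0.385, -0.877, -0.286, 0.314], [-0.923, -0.366, -0.119, -0.547], [-0.0, 0.31, -0.951, 0.374], [0.0, 0.0, 0.0, 1.0]] [[330.2, 0.0, 262.4], [0.0, 330.2, 191.9], [0.0, 0.0, 1.0]]
{'time': 0.15, 'joint_pos': array([-7.34318699e+01,  2.81549399e+01,  8.93413961e+01, -4.13606165e-04,
        6.25511324e+01, -6.04923706e+00]), 'qd': array([ 0.09576526,  0.04716835, -0.02532449, -0.03328306, -0.04007126,
        0.08883383]), 'tau': array([ 2.98160367e-04, -6.18707585e+01, -2.61690867e+01, -1.17553218e-04,
        3.21970772e-03,  1.39500563e-05]), 'tcp_pos': array([ 0.24034869, -0.57677781,  0.25288006]), 'tcp_rot': array([[ 3.84578117e-01, -9.23092418e-01, -2.42385426e-04],
       [-9.23092082e-01, -3.84578185e-01,  7.92255357e-04],
       [-8.24541061e-04, -8.09400054e-05, -9.99999657e-01]]), 'ft_force': array([-0.34508819, -0.17778893, -0.8087593 ]), 'wrist_torque': array([ 0.00170229, -0.00137545, -0.00445623]), 'width': 0.0852672948137176}
```

View pics/top0.png

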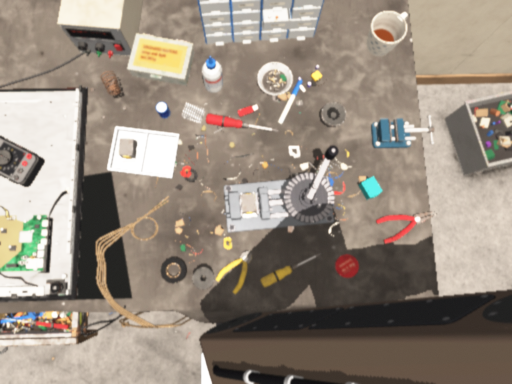

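View pics/side0.png

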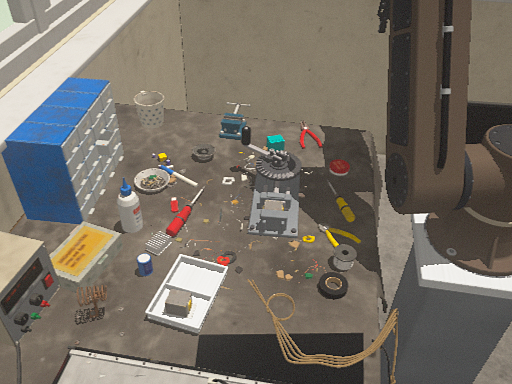

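```bash
python3 - <<'E'
from h import *
p,d,K,T=load('top0')
c=p[110:250,90:390,::-1]; cv2.imwrite('pics/t0z.png',cv2.resize(c,None,fx=2.66,fy=2.66,interpolation=cv2.INTER_CUBIC))
p2,d2,K2,T2=load('side0')
c=p2[100:340,130:320,::-1]; cv2.imwrite('pics/s0z.png',cv2.resize(c,None,fx=2.5,fy=2.5,interpolation=cv2.INTER_CUBIC))
X=cloud(d,K,T)
for (u,v) in [(333,152),(310,197),(250,205),(230,205),(128,148),(110,150),(145,200),(270,250)]: print(u,v,X[v,u].round(4))
E
```

```text
333 152 [ 0.6015 -0.1595  0.1317]
310 197 [ 0.5053 -0.1086  0.0865]
250 205 [0.4946 0.0329 0.0488]
230 205 [0.4948 0.0813 0.0551]
128 148 [0.6457 0.335  0.0446]
110 150 [ 0.6546  0.3952 -0.0014]
145 200 [0.5199 0.2999 0.0017]
270 250 [ 0.3866 -0.015   0.0012]
```

View pics/t0z.png

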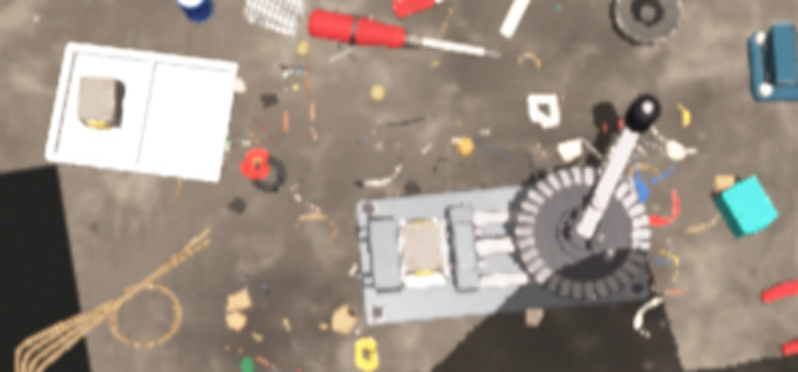

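View pics/s0z.png

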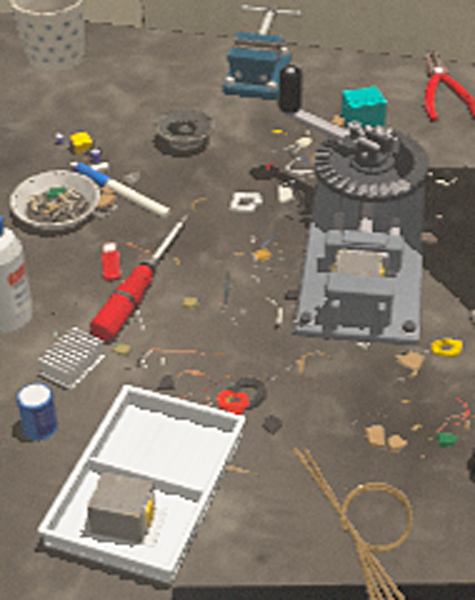

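```bash
python3 - <<'E'
from h import *
p,d,K,T=load('top0'); X=cloud(d,K,T); 
def reg(u0,u1,v0,v1,z0,z1):
    q=X[v0:v1,u0:u1].reshape(-1,3); return q[(q[:,2]>z0)&(q[:,2]<z1)]
bed=reg(215,350,165,240,0.007,0.018)
h=cv2.minAreaRect((bed[:,:2]*1000).astype(np.float32)); print('bed',h,len(bed))
g=reg(320,345,140,175,0.122,0.145); print('grip',len(g),g.mean(0),g.min(0),g.max(0)); print(cv2.minEnclosingCircle((g[:,:2]*1000).astype(np.float32)))
w=reg(280,340,165,225,0.064,0.075); print('wheel',len(w),cv2.minEnclosingCircle((w[:,:2]*1000).astype(np.float32)))
arm=reg(300,345,140,210,0.076,0.1); print('arm',len(arm)); 
t=reg(95,190,115,185,0.02,0.034); r=cv2.minAreaRect((t[:,:2]*1000).astype(np.float32)); print('tray',r,cv2.boxPoints(r),len(t),np.percentile(t[:,2],[10,50,90]))
td=reg(110,145,130,165,0.036,0.06); print('done',len(td),cv2.minAreaRect((td[:,:2]*1000).astype(np.float32)), np.median(td[:,2]))
tr=reg(236,262,185,220,0.04,0.07); print('tr',len(tr))
fj=reg(222,300,185,225,0.044,0.065)
for zz in np.histogram(reg(155,180,135,170,-0.01,0.05)[:,2],30): print(zz)
import sys
Y=X[185:225,220:290]; print(Y[18,:,2].round(3)); print(Y[18,:,1].round(3))
E
```

```text
bed ((509.44586181640625, -50.8133544921875), (344.28302001953125, 188.26365661621094), 89.73915100097656) 2170
grip 109 [ 0.60504773 -0.15787107  0.13271025] [ 0.59346478 -0.17134932  0.12397164] [ 0.61805752 -0.14639361  0.13743589]
((606.1741333007812, -159.70037841796875), 13.669971466064453)
wheel 1556 ((508.4955749511719, -108.44551849365234), 61.00203323364258)
arm 348
tray ((667.3342895507812, 290.6086730957031), (181.8109588623047, 168.17672729492188), 81.68211364746094) [[570.9796  212.8241 ]
 [737.3872  188.49481]
 [763.68896 368.39325]
 [597.2814  392.72253]] 617 [0.02221395 0.0266839  0.02993942]
done 280 ((649.421142578125, 341.15264892578125), (37.10857391357422, 45.8848876953125), 88.77983856201172) 0.044875403826258875
tr 512
[  1   2   6  14  26  25  48  78 111 152 134 107  48  22   6   2   2   1
   0   3   1   0   5   5  13  19  23   6   8   4]
[-0.00299616 -0.00182897 -0.00066177  0.00050543  0.00167263  0.00283982
  0.00400702  0.00517422  0.00634142  0.00750861  0.00867581  0.00984301
  0.01101021  0.0121774   0.0133446   0.0145118   0.01567899  0.01684619
  0.0
[... 377 characters left out ...]
49 0.045 0.013 0.01  0.045 0.05  0.051 0.051 0.052 0.053 0.051 0.054
 0.048 0.035 0.04  0.036 0.042 0.039 0.04  0.038 0.035 0.036 0.035 0.038
 0.036 0.036 0.038 0.039 0.036 0.066 0.067 0.066 0.065 0.066]
[ 0.109  0.106  0.104  0.101  0.099  0.096  0.093  0.091  0.088  0.084
  0.081  0.079  0.076  0.074  0.072  0.069  0.067  0.064  0.062  0.059
  0.057  0.055  0.052  0.05   0.047  0.045  0.043  0.04   0.038  0.035
  0.033  0.03   0.028  0.025  0.023  0.021  0.018  0.016  0.012  0.01
  0.008  0.006  0.004  0.001 -0.001 -0.004 -0.006 -0.008 -0.011 -0.014
 -0.016 -0.019 -0.021 -0.024 -0.026 -0.029 -0.032 -0.034 -0.037 -0.039
 -0.041 -0.044 -0.046 -0.049 -0.051 -0.051 -0.053 -0.056 -0.058 -0.061]
```

```bash
python3 - <<'E'
from h import *
for tag in ['top0','side0']:
    p,d,K,T=load(tag); X=cloud(d,K,T).reshape(-1,3); P=p.reshape(-1,3)
    def reg(x0,x1,y0,y1,z0,z1):
        m=(X[:,0]>x0)&(X[:,0]<x1)&(X[:,1]>y0)&(X[:,1]<y1)&(X[:,2]>z0)&(X[:,2]<z1)&(d.reshape(-1)>0); return X[m]
    R=lambda q:[np.round(a,1).tolist() if not np.isscalar(a) else round(a,1) for a in cv2.minAreaRect((q[:,:2]*1000).astype(np.float32))]
    print(tag)
    g=reg(.57,.64,-.2,-.13,.1,.145); print('grip',len(g),g.min(0).round(4),g.max(0).round(4))
    w=reg(.43,.59,-.19,-.03,.066,.074); print('wheel',len(w),cv2.minEnclosingCircle((w[:,:2]*1000).astype(np.float32)))
    b=reg(.42,.59,-.16,.13,.009,.016); print('bed',len(b),R(b))
    t=reg(.55,.76,.2,.42,.018,.034); print('tray',R(t),cv2.boxPoints(cv2.minAreaRect((t[:,:2]*1000).astype(np.float32))).round(0).tolist())
    dn=reg(.6,.7,.3,.38,.038,.06); print('done',R(dn))
    fj=reg(.42,.57,.05,.11,.05,.06);print('fj',R(fj))
    tr=reg(.46,.53,.015,.055,.043,.053);print('tr',R(tr))
    sj=reg(.42,.57,-.012,.012,.047,.056);print('sj',R(sj))
    f=reg(.58,.72,.23,.29,.004,.014); print('floor',np.median(f[:,2]))
E
```

```text
top0
grip 141 [ 0.5935 -0.1713  0.1005] [ 0.6181 -0.1458  0.1374]
wheel 1113 ((508.6835632324219, -108.58283996582031), 60.7844123840332)
bed 1618 [[509.5, -21.2], [156.3, 277.7], 1.1]
tray [[674.7, 296.9], [167.3, 180.9], 81.7] [[573.0, 227.0], [752.0, 201.0], [776.0, 367.0], [597.0, 393.0]]
done [[649.4, 341.2], [37.1, 45.9], 88.8]
fj [[495.9, 67.3], [63.5, 33.2], 3.0]
tr [[499.9, 35.2], [39.2, 49.9], 88.9]
sj [[500.9, -1.8], [76.7, 20.6], 3.2]
floor 0.008302234529288688
side0
grip 128 [ 0.5923 -0.1673  0.1   ] [ 0.6147 -0.1397  0.1368]
wheel 505 ((505.7864685058594, -104.09968566894531), 62.99728775024414)
bed 1287 [[510.2, -13.7], [141.7, 281.2], 5.4]
tray [[677.4, 297.4], [171.5, 191.7], 81.4] [[570.0, 227.0], [759.0, 198.0], [785.0, 368.0], [595.0, 396.0]]
done [[649.5, 345.1], [37.3, 47.7], 89.3]
fj [[494.5, 69.0], [63.2, 39.8], 4.1]
tr [[501.7, 35.1], [39.0, 55.7], 88.3]
sj [[499.3, 1.2], [75.3, 21.0], 0.9]
floor 0.00882100822714127
```

Call:
{"method": "drive_tool", "body": {"increments": [[[0.015,0.017,0,5.5,1],[0.03,0.035,0,11,1],[0.05,0.055,0,17,1],[0.07,0.075,0,23,1],[0.09,0.1,0,29,1],[0.11,0.12,0,36,1],[0.13,0.145,0,42,1],[0.15,0.17,0,48,1]]]}}

```text
time: 0.82
tcp_pos: [0.3911, -0.4057, 0.2531]
tcp_rot: [[0.945, -0.327, -0.0], [-0.327, -0.945, 0.0], [-0.0, -0.0, -1.0]]
ft_force: [0.4, -0.1, 0.1]
width: 0.0852
```

Call:
{"method": "drive_tool", "body": {"increments": [[[0.02,0.025,0,6,1],[0.045,0.05,0,12,1],[0.065,0.075,0,18,1],[0.09,0.1,0,24,1],[0.11,0.125,0,30,1],[0.13,0.15,0,36,1],[0.155,0.175,0,42,1],[0.17,0.2,0,48,1]]]}}

```text
time: 1.48
tcp_pos: [0.562, -0.2055, 0.2531]
tcp_rot: [[0.875, 0.484, 0.0], [0.484, -0.875, 0.0], [0.0, 0.0, -1.0]]
ft_force: [0.5, -0.0, 0.5]
width: 0.0852
```

Call:
{"method": "drive_tool", "body": {"increments": [[[0.01,0.01,0,6,1],[0.02,0.02,0,12,1],[0.03,0.03,0,18,1],[0.04,0.04,0,24,1],[0.046,0.048,0,30,1],[0.046,0.048,0,34,1],[0.046,0.048,0,34,1],[0.046,0.048,0,34,1]]]}}

```text
time: 2.15
tcp_pos: [0.6063, -0.1589, 0.2531]
tcp_rot: [[0.462, 0.887, -0.0], [0.887, -0.462, 0.0], [-0.0, -0.0, -1.0]]
ft_force: [-0.4, -0.2, 0.2]
width: 0.085
```

```bash
python3 - <<'E'
from h import *
s=status.observe(); print(s)
snap('wrist','w1')
E
```

```text
{'time': 2.15, 'joint_pos': array([-2.07209033e+01,  2.82957824e+01,  8.90521365e+01,  2.66039021e-03,
        6.26789546e+01, -8.32111572e+01]), 'qd': array([-0.46754906, -0.28061512,  0.12376921, -0.00673053,  0.09258871,
        0.99393773]), 'tau': array([ 5.19816969e-01, -6.19037318e+01, -2.62911862e+01,  1.54407386e-02,
        9.70061228e-04, -4.20329925e-01]), 'tcp_pos': array([ 0.60631261, -0.15889143,  0.25309141]), 'tcp_rot': array([[ 4.61918395e-01,  8.86922328e-01, -4.24095479e-04],
       [ 8.86922430e-01, -4.61918350e-01,  2.04535115e-04],
       [-1.44907232e-05, -4.70618325e-04, -9.99999889e-01]]), 'ft_force': array([-0.39458374, -0.20730001,  0.19963162]), 'wrist_torque': array([0.00373693, 0.00678933, 0.01325423]), 'width': 0.08503508725538322}
```

View pics/w1.png

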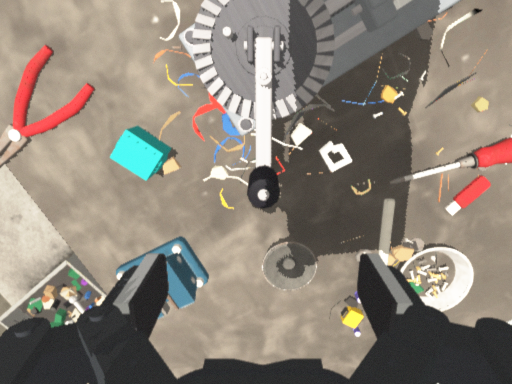

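```bash
python3 - <<'E'
from h import *
p,d,K,T=load('w1')
for uv,z in [((263,180),.134),((265,190),.12),((264,38),.09)]: print(uv,ray(*uv,K,T,z).round(4))
X=cloud(d,K,T).reshape(-1,3); m=(X[:,2]>.128)&(X[:,2]<.142)&(abs(X[:,0]-.606)<.03)&(abs(X[:,1]+.159)<.03)
print(cv2.minEnclosingCircle((X[m][:,:2]*1000).astype(np.float32)),X[m].mean(0),m.sum())
m=(X[:,2]>.066)&(X[:,2]<.074)&(abs(X[:,0]-.508)<.08)&(abs(X[:,1]+.109)<.08)
print(cv2.minEnclosingCircle((X[m][:,:2]*1000).astype(np.float32)))
c=p[:250,150:400,::-1]; cv2.imwrite('pics/w1z.png',cv2.resize(c,None,fx=2.4,fy=2.4,interpolation=cv2.INTER_CUBIC))
E
```

```text
(263, 180) [ 0.5969 -0.154   0.134 ]
(265, 190) [ 0.6086 -0.1582  0.12  ]
(264, 38) [ 0.5055 -0.1056  0.09  ]
((606.1630249023438, -158.78842163085938), 12.860654830932617) [ 0.60519536 -0.15822739  0.13355552] 825
((509.0685729980469, -108.16739654541016), 60.67272186279297)
```

View pics/w1z.png

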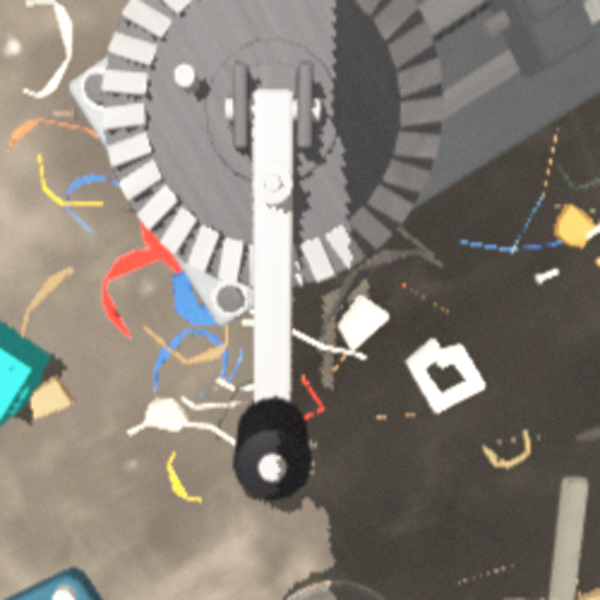

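Call:
{"method": "drive_tool", "body": {"increments": [[[0,0,-0.03,0,1],[0,0,-0.065,0,1],[0,0,-0.095,0,1],[0,0,-0.12,0,1],[0,0,-0.137,0,1],[0,0,-0.137,0,1],[0,0,-0.137,0,0.6],[0,0,-0.137,0,0.45]]]}}

```text
time: 2.87
tcp_pos: [0.6069, -0.1593, 0.1176]
tcp_rot: [[0.461, 0.887, 0.001], [0.887, -0.461, -0.0], [0.0, 0.002, -1.0]]
ft_force: [0.5, -0.3, 1.1]
width: 0.0636
```

Call:
{"method": "drive_tool", "body": {"increments": [[[0,0,0,0,0.4],[0,0,0,0,0.3],[0,0,0,0,0],[0,0,0,0,0],[0,0,0,0,0],[0,0,0,0,0],[0,0,0,0,0],[0,0,0,0,0]]]}}

```text
time: 3.53
tcp_pos: [0.6068, -0.1592, 0.1172]
tcp_rot: [[0.46, 0.888, 0.002], [0.888, -0.46, -0.001], [0.0, 0.002, -1.0]]
ft_force: [-0.3, -0.9, 5.6]
width: 0.0247
```

```bash
python3 - <<'E'
from h import *
snap('top','t2');p,d,K=snap('wrist','w2')
s=status.observe(); print(s['ft_force'],s['tcp_pos'],s['width'])
E
```

```text
[ 0.40367416 -1.31021576  6.88711002] [ 0.60682962 -0.15919989  0.1171823 ] 0.024697463901586114
```

View pics/w2.png

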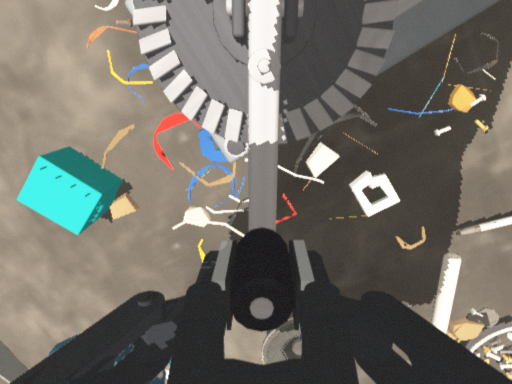

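Call:
{"method": "drive_tool", "body": {"increments": [[[0.001,0.002,0,1,0],[0.002,0.004,0,2,0],[0.0025,0.0055,0,3,0],[0.0033,0.007,0,4,0],[0.004,0.009,0,5,0],[0.005,0.011,0,6,0],[0.006,0.014,0,8,0],[0.006,0.014,0,8,0]]]}}

```text
time: 4.3
tcp_pos: [0.6126, -0.1461, 0.1175]
tcp_rot: [[0.331, 0.944, 0.001], [0.944, -0.331, -0.002], [-0.001, 0.002, -1.0]]
ft_force: [-4.8, -8.7, 9.4]
width: 0.0249
```

```bash
cat > ang.py <<'E'
from h import *
s=status.observe(); f=s['ft_force']; w=np.array([.5088,-.1083]); t=s['tcp_pos'][:2]-w
a=np.arctan2(t[1],t[0]); r=np.hypot(*t); yaw=np.degrees(np.arctan2(s['tcp_rot'][1,0],s['tcp_rot'][0,0]))
print('t',s['time'],'ang',np.degrees(a).round(2),'r',r.round(4),'lever',(a+np.radians(86.2)+.55).round(3),'z',s['tcp_pos'][2].round(4),'yaw',yaw.round(1),'F rad/tan/z',(f[0]*np.cos(a)+f[1]*np.sin(a)).round(1),(-f[0]*np.sin(a)+f[1]*np.cos(a)).round(1),f[2].round(1),'tq',s['wrist_torque'].round(2),'w',s['width'].round(4), s['tcp_pos'].round(4))
E
python3 ang.py
```

```text
Traceback (most recent call last):
  File "ang.py", line 4, in <module>
    print('t',s['time'],'ang',np.degrees(a).round(2),'r',r.round(4),'lever',(a+np.radians(86.2)+.55).round(3),'z',s['tcp_pos'][2].round(4),'yaw',yaw.round(1),'F rad/tan/z',(f[0]*np.cos(a)+f[1]*np.sin(a)).round(1),(-f[0]*np.sin(a)+f[1]*np.cos(a)).round(1),f[2].round(1),'tq',s['wrist_torque'].round(2),'w',s['width'].round(4), s['tcp_pos'].round(4))
                                                                                                                                                                                                                                                                                                                 ^^^^^^^^^^^^^^^^
AttributeError: 'float' object has no attribute 'round'
```

```bash
sed -i "s/s\['width'\].round(4)/round(s['width'],4)/" ang.py; python3 ang.py; python3 -c "
from h import *
snap('wrist','w3')"
```

```text
t 4.3 ang -20.0 r 0.1104 lever 1.705 z 0.1175 yaw 70.7 F rad/tan/z -1.5 -9.8 9.4 tq [-1.45  0.79 -0.64] w 0.0249 [ 0.6126 -0.1461  0.1175]
```

View pics/w3.png

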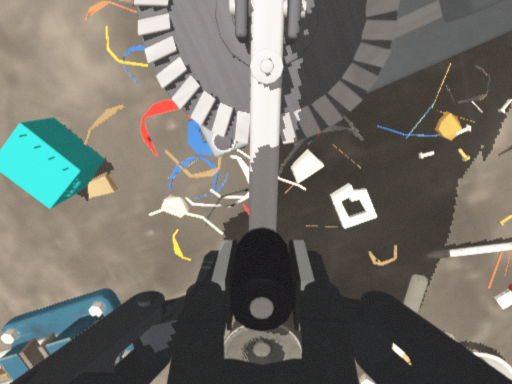

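Call:
{"method": "drive_tool", "body": {"increments": [[[0,0,0.001,0,0],[-0.0005,0,0.0025,0,0],[-0.001,0.0005,0.004,0,0],[-0.0015,0.0005,0.0055,0,0],[-0.002,0.001,0.007,0,0],[-0.0025,0.001,0.0085,0,0],[-0.003,0.001,0.01,0,0],[-0.003,0.001,0.01,0,0]]]}}

```text
time: 5.02
tcp_pos: [0.6087, -0.1462, 0.1256]
tcp_rot: [[0.332, 0.943, -0.001], [0.943, -0.332, -0.002], [-0.003, -0.0, -1.0]]
ft_force: [-2.9, -17.1, -9.7]
width: 0.0249
```

```bash
python3 ang.py
```

```text
t 5.0167 ang -20.76 r 0.1069 lever 1.692 z 0.1256 yaw 70.6 F rad/tan/z 3.3 -17.0 -9.7 tq [-2.68 -0.08  0.  ] w 0.0249 [ 0.6087 -0.1462  0.1256]
```

```bash
python3 -c "
from h import *
snap('wrist','w4');p,d,K=snap('side','s4')
cv2.imwrite('pics/s4z.png',cv2.resize(p[80:260,200:340,::-1],None,fx=3.3,fy=3.3,interpolation=cv2.INTER_CUBIC))"
```

```text
(no output)
```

View pics/w4.png

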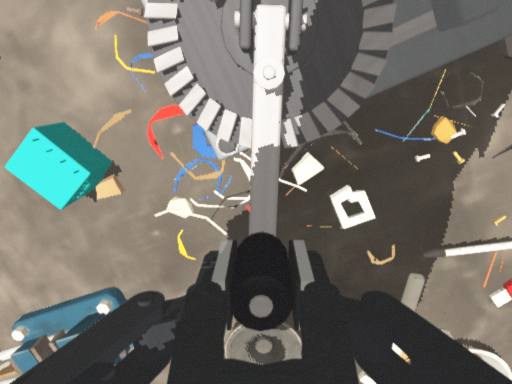

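View pics/s4z.png

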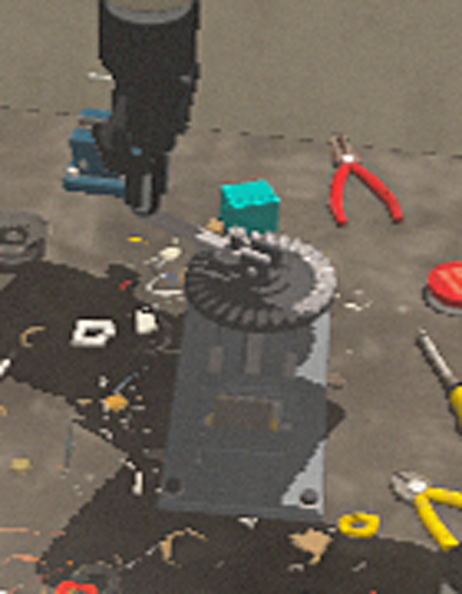

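```bash
cat > slope.py <<'E'
from h import *
import sys
def slope(tag):
    p,d,K,T=load(tag); X=cloud(d,K,T)
    q=X[30:225,258:275].reshape(-1,3); c=np.array([.5088,-.1083]); r=np.hypot(*(q[:,:2]-c).T)
    m=(q[:,2]>.07)&(q[:,2]<.13)&(r>.03)&(r<.085); P=np.polyfit(r[m],q[m][:,2],1); 
    print(tag,m.sum(),P.round(4),'z@53',np.polyval(P,.053).round(4)); a=np.arctan2(*(np.median(q[m][:,:2],0)-c)[::-1]); print('arm angle',np.degrees(a).round(2))
for t in sys.argv[1:]: slope(t)
E
python3 slope.py w2 w3 w4
```

```text
w2 2014 [-0.0167  0.0871] z@53 0.0862
arm angle -26.14
w3 2009 [-0.0134  0.087 ] z@53 0.0862
arm angle -19.42
w4 1954 [0.0646 0.0863] z@53 0.0897
arm angle -20.73
```

Call:
{"method": "drive_tool", "body": {"increments": [[[0.0007,0.002,0,0.5,0],[0.0015,0.004,0,1,0],[0.002,0.005,0,1.5,0],[0.0015,0.005,0.001,1.5,0],[0.001,0.0055,0.003,1.5,0],[0.0005,0.0055,0.005,1.5,0],[0,0.006,0.007,1.5,0],[0,0.006,0.007,1.5,0]]]}}

```text
time: 5.78
tcp_pos: [0.6076, -0.14, 0.132]
tcp_rot: [[0.307, 0.952, -0.004], [0.952, -0.307, -0.002], [-0.003, -0.004, -1.0]]
ft_force: [-7.9, -17.0, -10.8]
width: 0.0246
```

```bash
python3 ang.py; python3 -c "
from h import *
snap('wrist','w5')"; python3 slope.py w5
```

```text
t 5.7833 ang -17.79 r 0.1038 lever 1.744 z 0.132 yaw 72.1 F rad/tan/z -2.4 -18.6 -10.8 tq [-2.72  0.77 -0.03] w 0.0246 [ 0.6076 -0.14    0.132 ]
w5 1913 [0.1225 0.0863] z@53 0.0928
arm angle -16.44
```

```bash
cat > arc.py <<'E'
import numpy as np, sys
x0,y0=float(sys.argv[1]),float(sys.argv[2]); r=float(sys.argv[3]); a0=float(sys.argv[4]); angs=[float(a) for a in sys.argv[5:]]
for a in angs:
    t=np.radians(a); print([round(.5088+r*np.cos(t)-x0,4),round(-.1083+r*np.sin(t)-y0,4),0,round(a-a0,1)])
E
python3 arc.py .609 -.138 .103 -16.5 -16.5 -18 -20 -23 -26 -29.5 -33 -36.5
```

```text
[np.float64(-0.0014), np.float64(0.0004), 0, 0.0]
[np.float64(-0.0022), np.float64(-0.0021), 0, -1.5]
[np.float64(-0.0034), np.float64(-0.0055), 0, -3.5]
[np.float64(-0.0054), np.float64(-0.0105), 0, -6.5]
[np.float64(-0.0076), np.float64(-0.0155), 0, -9.5]
[np.float64(-0.0106), np.float64(-0.021), 0, -13.0]
[np.float64(-0.0138), np.float64(-0.0264), 0, -16.5]
[np.float64(-0.0174), np.float64(-0.0316), 0, -20.0]
```

Call:
{"method": "drive_tool", "body": {"increments": [[[-0.001,0,0.002,0,0],[-0.0015,0,0.004,0,0],[-0.0022,-0.002,0.004,-1.5,0],[-0.0034,-0.0055,0.004,-3.5,0],[-0.0054,-0.0105,0.004,-6.5,0],[-0.0076,-0.0155,0.004,-9.5,0],[-0.0106,-0.021,0.004,-13,0],[-0.0138,-0.0264,0.004,-16.5,0]]]}}

```text
time: 6.5
tcp_pos: [0.5931, -0.1657, 0.1353]
tcp_rot: [[0.567, 0.824, -0.006], [0.824, -0.567, -0.0], [-0.004, -0.005, -1.0]]
ft_force: [-9.9, -10.5, -12.3]
width: 0.0248
```

```bash
python3 ang.py; python3 -c "
from h import *
snap('wrist','w6')"; python3 slope.py w6; python3 arc.py .5952 -.1644 .103 -33  -36 -40 -44 -48 -52 -56 -60 -64
```

```text
t 6.5 ang -34.28 r 0.102 lever 1.456 z 0.1353 yaw 55.5 F rad/tan/z -2.3 -14.2 -12.3 tq [-1.84  1.1   0.25] w 0.0248 [ 0.5931 -0.1657  0.1353]
w6 1908 [0.1524 0.0864] z@53 0.0944
arm angle -32.79
[np.float64(-0.0031), np.float64(-0.0044), 0, -3.0]
[np.float64(-0.0075), np.float64(-0.0101), 0, -7.0]
[np.float64(-0.0123), np.float64(-0.0154), 0, -11.0]
[np.float64(-0.0175), np.float64(-0.0204), 0, -15.0]
[np.float64(-0.023), np.float64(-0.0251), 0, -19.0]
[np.float64(-0.0288), np.float64(-0.0293), 0, -23.0]
[np.float64(-0.0349), np.float64(-0.0331), 0, -27.0]
[np.float64(-0.0412), np.float64(-0.0365), 0, -31.0]
```

Clear of the teeth (pawl ≈ 0.165) and already past its starting tooth; continue the swing.

Call:
{"method": "drive_tool", "body": {"increments": [[[-0.0031,-0.0044,0,-3,0],[-0.0075,-0.0101,0,-7,0],[-0.0123,-0.0154,0,-11,0],[-0.0175,-0.0204,0,-15,0],[-0.023,-0.0251,0,-19,0],[-0.0288,-0.0293,0,-23,0],[-0.0349,-0.0331,0,-27,0],[-0.0412,-0.0365,0,-31,0]]]}}

```text
time: 7.22
tcp_pos: [0.5513, -0.2006, 0.1352]
tcp_rot: [[0.91, 0.414, -0.008], [0.414, -0.91, 0.002], [-0.006, -0.005, -1.0]]
ft_force: [-11.6, -2.2, -12.0]
width: 0.0247
```

```bash
python3 ang.py; python3 -c "
from h import *
snap('wrist','w7')"; python3 slope.py w7; python3 arc.py .554 -.2009 .103 -64  -67 -71 -75 -79 -83 -87 -91 -95
```

```text
t 7.2167 ang -65.26 r 0.1016 lever 0.916 z 0.1352 yaw 24.5 F rad/tan/z -2.8 -11.5 -12.0 tq [-0.4   1.08  0.32] w 0.0247 [ 0.5513 -0.2006  0.1352]
w7 1898 [0.153  0.0863] z@53 0.0944
arm angle -63.68
[np.float64(-0.005), np.float64(-0.0022), 0, -3.0]
[np.float64(-0.0117), np.float64(-0.0048), 0, -7.0]
[np.float64(-0.0185), np.float64(-0.0069), 0, -11.0]
[np.float64(-0.0255), np.float64(-0.0085), 0, -15.0]
[np.float64(-0.0326), np.float64(-0.0096), 0, -19.0]
[np.float64(-0.0398), np.float64(-0.0103), 0, -23.0]
[np.float64(-0.047), np.float64(-0.0104), 0, -27.0]
[np.float64(-0.0542), np.float64(-0.01), 0, -31.0]
```

Call:
{"method": "drive_tool", "body": {"increments": [[[-0.005,-0.0022,0,-3,0],[-0.0117,-0.0048,0,-7,0],[-0.0185,-0.0069,0,-11,0],[-0.0255,-0.0085,0,-15,0],[-0.0326,-0.0096,0,-19,0],[-0.0398,-0.0103,0,-23,0],[-0.047,-0.0104,0,-27,0],[-0.0542,-0.01,0,-31,0]]]}}

```text
time: 7.93
tcp_pos: [0.4972, -0.209, 0.1353]
tcp_rot: [[0.993, -0.114, -0.007], [-0.114, -0.993, 0.005], [-0.008, -0.004, -1.0]]
ft_force: [-6.3, 9.5, -14.2]
width: 0.0244
```

```bash
python3 ang.py; python3 -c "
from h import *
snap('wrist','w8')"; python3 slope.py w8; python3 arc.py .4998 -.2109 .103 -95  -97 -100 -103 -106 -109 -112 -114 -116
```

```text
t 7.9333 ang -96.58 r 0.1014 lever 0.369 z 0.1353 yaw -6.6 F rad/tan/z -8.7 -7.4 -14.2 tq [1.01 0.47 0.18] w 0.0244 [ 0.4972 -0.209   0.1353]
w8 1904 [0.1541 0.0864] z@53 0.0945
arm angle -95.17
[np.float64(-0.0036), np.float64(0.0004), 0, -2.0]
[np.float64(-0.0089), np.float64(0.0012), 0, -5.0]
[np.float64(-0.0142), np.float64(0.0022), 0, -8.0]
[np.float64(-0.0194), np.float64(0.0036), 0, -11.0]
[np.float64(-0.0245), np.float64(0.0052), 0, -14.0]
[np.float64(-0.0296), np.float64(0.0071), 0, -17.0]
[np.float64(-0.0329), np.float64(0.0085), 0, -19.0]
[np.float64(-0.0362), np.float64(0.01), 0, -21.0]
```

Call:
{"method": "drive_tool", "body": {"increments": [[[-0.0036,0.0008,0,-2,0],[-0.0089,0.002,0,-5,0],[-0.0142,0.0034,0,-8,0],[-0.0192,0.005,0,-11,0],[-0.0242,0.0065,0,-14,0],[-0.029,0.0084,0,-17,0],[-0.0323,0.0098,0,-19,0],[-0.0356,0.0113,0,-21,0]]]}}

```text
time: 8.65
tcp_pos: [0.4623, -0.1979, 0.1358]
tcp_rot: [[0.888, -0.461, -0.006], [-0.461, -0.888, 0.003], [-0.007, -0.0, -1.0]]
ft_force: [7.8, 3.2, -14.5]
width: 0.0248
```

```bash
python3 ang.py; python3 -c "
from h import *
snap('wrist','w9')"; python3 slope.py w9
```

```text
t 8.65 ang -117.41 r 0.1009 lever 0.005 z 0.1358 yaw -27.4 F rad/tan/z -6.4 5.5 -14.5 tq [-0.22 -1.59  0.55] w 0.0248 [ 0.4623 -0.1979  0.1358]
w9 1900 [0.1603 0.0864] z@53 0.0949
arm angle -115.78
```

Call:
{"method": "drive_tool", "body": {"increments": [[[-0.0005,-0.0008,-0.003,0,0],[-0.001,-0.0016,-0.006,0,0],[-0.0014,-0.0025,-0.009,0,0],[-0.0018,-0.0034,-0.012,0,0],[-0.0022,-0.0043,-0.015,0,0],[-0.0026,-0.005,-0.018,0,0],[-0.003,-0.0058,-0.021,0,0],[-0.003,-0.0058,-0.021,0,0]]]}}

```text
time: 9.37
tcp_pos: [0.4615, -0.2053, 0.1178]
tcp_rot: [[0.888, -0.46, 0.001], [-0.46, -0.888, -0.0], [0.001, -0.0, -1.0]]
ft_force: [-4.8, 4.3, 25.6]
width: 0.0243
```

```bash
python3 ang.py; python3 -c "
from h import *
snap('wrist','w10');snap('top','t10')"; python3 slope.py w10
```

```text
t 9.3667 ang -115.98 r 0.1079 lever 0.03 z 0.1178 yaw -27.4 F rad/tan/z -1.8 -6.2 25.6 tq [ 0.81  1.41 -0.12] w 0.0243 [ 0.4615 -0.2053  0.1178]
w10 1989 [-0.002   0.0859] z@53 0.0858
arm angle -112.82
```

View pics/w10.png

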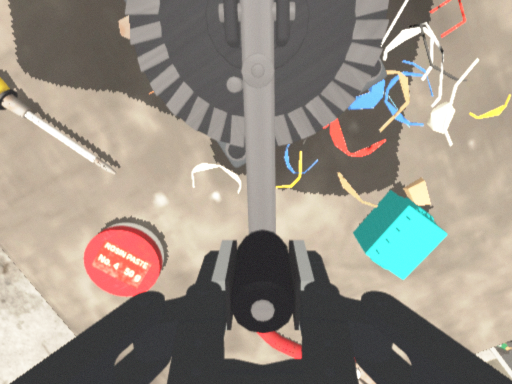

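Call:
{"method": "drive_tool", "body": {"increments": [[[-0.001,0.0005,0.001,0,0],[-0.002,0.001,0.001,-1,0],[-0.003,0.0014,0.001,-1,0],[-0.004,0.0018,0.001,-2,0],[-0.004,0.0018,0.001,-2,0],[-0.004,0.0018,0.001,-2,0],[-0.004,0.0018,0.001,-2,0],[-0.004,0.0018,0.001,-2,0]]]}}

```text
time: 10.13
tcp_pos: [0.4591, -0.204, 0.1184]
tcp_rot: [[0.872, -0.49, 0.004], [-0.49, -0.872, -0.002], [0.004, -0.0, -1.0]]
ft_force: [7.9, 1.1, 8.8]
width: 0.0248
```

```bash
python3 ang.py; python3 -c "
from h import *
snap('wrist','w11')"; python3 slope.py w11
```

```text
t 10.1333 ang -117.47 r 0.1078 lever 0.004 z 0.1184 yaw -29.3 F rad/tan/z -4.7 6.5 8.8 tq [ 0.36 -0.34  0.3 ] w 0.0248 [ 0.4591 -0.204   0.1184]
w11 1906 [-0.0009  0.086 ] z@53 0.086
arm angle -113.94
```

Call:
{"method": "drive_tool", "body": {"increments": [[[0,0,0,0,0.35],[0,0,0,0,0.45],[0,0,0,0,0.7],[0,0,0,0,0.7],[0,0,0,0,0.8],[0,0,0.02,0,0.8],[0,0,0.06,0,0.8],[0,0,0.1,0,0.8]]]}}

```text
time: 10.85
tcp_pos: [0.4569, -0.2032, 0.2176]
tcp_rot: [[0.871, -0.491, -0.003], [-0.491, -0.871, 0.002], [-0.004, -0.0, -1.0]]
ft_force: [0.6, -0.0, 1.0]
width: 0.0683
```

```bash
python3 ang.py; python3 -c "
from h import *
snap('wrist','w12');p,d,K=snap('top','t12')
cv2.imwrite('pics/t12z.png',cv2.resize(p[110:250,90:390,::-1],None,fx=2.66,fy=2.66,interpolation=cv2.INTER_CUBIC))"; python3 - <<'E'
from h import *
for t in ['w12','t12']:
    p,d,K,T=load(t); X=cloud(d,K,T).reshape(-1,3)
    m=(X[:,2]>.126)&(X[:,2]<.142)&(abs(X[:,0]-.459)<.025)&(abs(X[:,1]+.206)<.025)
    c=cv2.minEnclosingCircle((X[m][:,:2]*1000).astype(np.float32)); print(t,c,m.sum(),np.median(X[m][:,2]), np.degrees(np.arctan2(c[0][1]+108.3,c[0][0]-508.8))+86.2+31.5)
E
```

```text
t 10.85 ang -118.66 r 0.1082 lever -0.017 z 0.2176 yaw -29.4 F rad/tan/z -0.3 0.6 1.0 tq [-0.05 -0.01 -0.05] w 0.0683 [ 0.4569 -0.2032  0.2176]
w12 ((458.85736083984375, -205.08099365234375), 12.855463981628418) 1113 0.13385705383065358 0.404561158576513
t12 ((461.17730712890625, -197.24302673339844), 7.9358720779418945) 15 0.1317551359782868 -0.4658964210816521
```

View pics/w12.png

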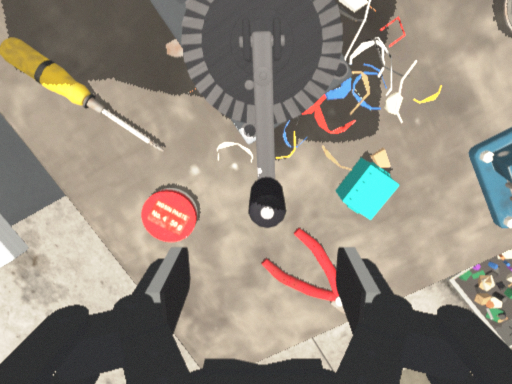

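View pics/t12z.png

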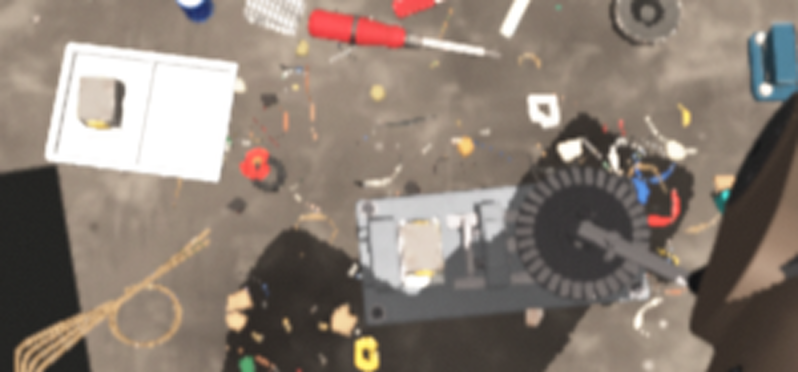

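Call:
{"method": "drive_tool", "body": {"increments": [[[0.003,0.02,0.01,4,1],[0.008,0.045,0.02,9,1],[0.014,0.08,0.02,14,1],[0.02,0.115,0.02,19,1],[0.026,0.15,0.02,24,1],[0.033,0.185,0.02,29,1],[0.038,0.215,0.02,33,1],[0.043,0.238,0.02,33,1]]]}}

```text
time: 11.62
tcp_pos: [0.5003, 0.0367, 0.2369]
tcp_rot: [[0.998, 0.069, -0.001], [0.069, -0.998, 0.0], [-0.001, -0.0, -1.0]]
ft_force: [1.0, -1.0, 0.8]
width: 0.0856
```

Call:
{"method": "drive_tool", "body": {"increments": [[[0,0,0,0,1],[0,0,0,0,1],[0,0,0,0,1],[0,0,0,0,1],[0,0,0,0,1],[0,0,0,0,1],[0,0,0,0,1],[0,0,0,0,1]]]}}

```text
time: 12.28
tcp_pos: [0.5006, 0.0341, 0.2373]
tcp_rot: [[0.998, 0.062, 0.0], [0.062, -0.998, 0.0], [0.0, -0.0, -1.0]]
ft_force: [-0.3, 0.6, 0.2]
width: 0.0853
```

```bash
python3 - <<'E'
from h import *
p,d,K=snap('wrist','w13'); p2,d2,K2=snap('side','s13')
s=status.observe(); print(s['time'],s['tcp_pos'],s['tcp_rot'].round(3).tolist())
cv2.imwrite('pics/s13z.png',cv2.resize(p2[120:340,130:330,::-1],None,fx=2.7,fy=2.7,interpolation=cv2.INTER_CUBIC))
E
```

```text
12.3833 [0.50061259 0.03428432 0.23737583] [[0.998, 0.063, 0.0], [0.063, -0.998, -0.0], [0.0, 0.0, -1.0]]
```

View pics/w13.png

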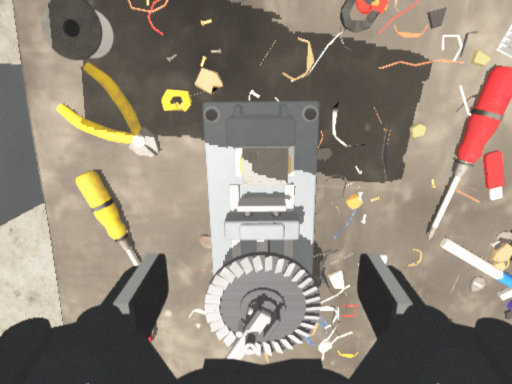

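View pics/s13z.png

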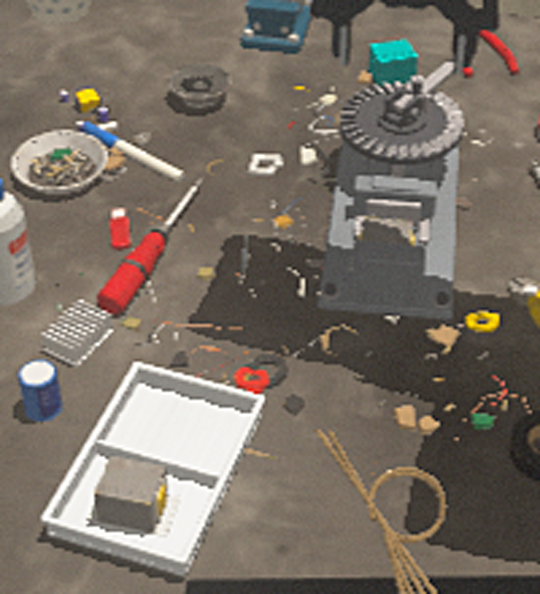

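```bash
python3 - <<'E'
from h import *
for tag in ['w13','t12']:
    p,d,K,T=load(tag); X=cloud(d,K,T); 
    # heights in grid along the y-line and x-line
    Q=X.reshape(-1,3)
    m=(abs(Q[:,0]-.5)<.05)&(abs(Q[:,1]-.033)<.05)&(d.reshape(-1)>0); Q=Q[m]
    print(tag)
    for y in np.arange(-.016,.084,.004):
        row=[]
        for x in np.arange(.456,.546,.005):
            k=(abs(Q[:,0]-x)<.0025)&(abs(Q[:,1]-y)<.002); row.append('%3d'%(np.median(Q[k,2])*1000) if k.any() else ' . ')
        print('%4d'%(y*1000),' '.join(row))
E
```

```text
w13
 -16  12  12  12  18  19  33  35  35  .   .   .   33  35  35  35  34  32  27  12
 -12  11  13  12  18  18  .   37  37  .   .   .   .   36  36  .   17  18  12  12
  -8  12  12  12  18  18  46  47  47  47  47  47  46  47  47  46  18  18  12  12
  -4  12  12  12  18  18  31  34  33  34  34  34  38  46  46  46  18  18  12  12
   0  12  12  13  18  17  12  12  12  12  12  13  26  29  30  22  18  17  12  12
   4  11  12  17  18  17  12  12  12  12  11  12  12  12  12  12  18  18  11  12
   8  12  12  13  16  16  12  12  12  12  12  12  12  12  12  12  18  13  12  12
  12  12  12  12  12  12  11  .   .   .   .   .   .   .   .   18  17  13  12  12
  16  12  12  12  12  12  11  .   .   .   .   .   .   .   .   .   12  12  12  12
  20 244 239  12  12  14  48  49  49  48  48  48  48  49  48  49  12  12  12  12
  24 244 244  12  12  13  48  49  49  49  49  48  48  49  48  49  14  12  12 234
  27 247 238  12  12  14  48  49  49  49  49  48  49  48  49  48  13  12 241 244
  32 251  12  12  13  14  46  48  48  49  49  48  48  49  48  44  13  12 247 245
  36 255  12  12  12  15  48  49  48  49  4
[... 2257 characters left out ...]
  49  49  50  49  48  48  49  49  .   13  10  11  11
  52  11  10  10  13  13  42  49  48  47  49  47  47  47  48  .   12  11  12  10
  56  12  13  32  47  50  51  51  49  46  49  49  48  48  48  14  14  13  11  10
  60   9  11  36  54  52  56  55  55  55  56  54  53  54  48  53  14  11  10  11
  64  11  12  48  57  55  56  54  58  53  55  55  55  55  56  56  .    8  11  11
  68   8  10  54  54  55  56  55  56  55  56  56  53  55  55  55  .   10  10  11
  72  13  12  45  54  56  54  56  58  57  56  56  56  56  56  55  .   10  12  11
  76  14  21  54  54  55  55  56  55  55  55  56  56  55  53  56  .   10  10  11
  80  10  11  53  53  56  55  56  56  57  54  57  56  53  55  55  .   15  11  12
```

Call:
{"method": "drive_tool", "body": {"increments": [[[0.001,0.002,-0.03,0.2,1],[0.001,0.002,-0.065,0.2,1],[0.001,0.002,-0.1,0.2,1],[0.001,0.002,-0.13,0.2,1],[0.001,0.002,-0.155,0.2,1],[0.001,0.002,-0.175,0.2,1],[0.001,0.002,-0.187,0.2,1],[0.001,0.002,-0.193,0.2,1]]]}}

```text
time: 13.05
tcp_pos: [0.5011, 0.0365, 0.0426]
tcp_rot: [[0.998, 0.067, -0.002], [0.067, -0.998, 0.0], [-0.002, -0.0, -1.0]]
ft_force: [-0.5, 0.4, -0.1]
width: 0.0855
```

Call:
{"method": "drive_tool", "body": {"increments": [[[0,0,0,0,0.8],[0,0,0,0,0.7],[0,0,0,0,0.6],[0,0,0,0,0.5],[0,0,0,0,0.4],[0,0,0,0,0.3],[0,0,0,0,0.3],[0,0,0,0,0.3]]]}}

```text
time: 13.72
tcp_pos: [0.5023, 0.0364, 0.0456]
tcp_rot: [[0.998, 0.067, 0.003], [0.067, -0.998, -0.0], [0.003, 0.0, -1.0]]
ft_force: [0.9, 0.6, 5.6]
width: 0.0428
```

```bash
python3 - <<'E'
from h import *
p,d,K=snap('wrist','w14'); p,d,K=snap('top','t14')
s=status.observe(); print(s['time'],s['tcp_pos'],s['ft_force'],s['width'])
p,d,K,T=load('t14'); Q=cloud(d,K,T).reshape(-1,3)
m=(abs(Q[:,0]-.67)<.11)&(abs(Q[:,1]-.3)<.12); Q=Q[m]
for y in np.arange(.19,.41,.006):
    row=[]
    for x in np.arange(.58,.76,.006):
        k=(abs(Q[:,0]-x)<.003)&(abs(Q[:,1]-y)<.003); row.append('%2d'%(np.median(Q[k,2])*1000) if k.any() else ' .')
    print('%4d'%(y*1000),' '.join(row))
c=p[110:190,90:200,::-1]; cv2.imwrite('pics/tray.png',cv2.resize(c,None,fx=7,fy=7,interpolation=cv2.INTER_CUBIC))
E
```

```text
13.8167 [0.50228859 0.03645176 0.04562752] [0.64678436 0.03664897 5.77856181] 0.04306988421699084
 190  4  7  5  7  8  1  1  2  0  3  2  2  2  6  2  3  1  1  1  1  1  1  2  3  1  2 10 16 18 15 15
 196  8 10  7  7  6  0  1  3  1  1  2  2  3  2  0  2  2  4  3  3  1  1  2  1  1  4  6 11 15 16 19
 202  5  7  8  8  6  1  1  2  3  1  2  1  2  2  1  2  3  1  1  2  1  1  3  2  2  2  3 17 18 18 21
 208  3  7  6  3  2  1  3  1  3  3  2  4  1  3  2  6  2  2  1  4  0  0  1  1  1  3  1  2  2  2  2
 214  0  3  4  2  2  1  2  3  2  2  1  2  3  4  3  7  7 26  3  2  3  5  3  2  2  2  3  1  0  4  2
 220  2  1  2  0  1  1  2  2  2  2 14 13 15 15 11 25 27 23 27  2  1  2  3  3  1  3  4  3  1  0  1
 226  4  4  3  8 27 10 19 17 18 18 10 24  9  9  7  8  8 14 27  .  0  1  2  3  2  1  1  3  3  2  2
 232 17 15 15 28  7 10  8  9  8  7  9  7  7  6  7  8  7  9 26  .  0  3  2  1  2  3  2  2  2  3  3
 238 18  7  6  8  8  7  8  8  8  8  8  8  5  8  9  9  9  8 22  .  2  3  2  3  2  2  2  2  4 16  4
 244 17  8  9  7  7  9  9  8  7  9  9  8  7  7 10  7  8  9 22 27  1  0  2  1  3  2  1 22 36 44 46
 250 25  6  9  7  7  8
[... 1923 characters left out ...]
 2  2  1  2  1
 370  2  2  1 25  7  8  9  8  7  7 10  .  .  8  8 10  9  7  8 13  9 22 27  3  0  2  2  2  1  1  0
 376  0  1  2 18 10  8  9  9  7  9  9  8  8 14 17 20 22 19 23 26 26 25 26 -1  1  1  1  3  0  4  2
 382  2  0  2  8  9 14 12 13 18 18 21 26 25 27 27 25 26 24  .  .  .  .  .  3 -1  2  0  2  2  4  1
 388  3  4  0  4 26 23 28 27 25 26 26  .  .  .  .  .  0  0  3  2  0  1  2  2  1  0  0  2  1  1  1
 394  1  2  1  2  .  .  .  .  .  .  2  2  2  4  2  3  2  2  1  2  1  1  2  1  1  1  0  1  2  1  0
 400  2  2  1  0  1  2  2  3  1  2  3  0  1  1  3  0  1  0  2  1  1  1  1  2  2  2  1  0  2  3  3
 406  1  3  2  2  3  2  1  1  2  1  2  0  1  3  0  0  0  1  2  1  2  2  2  1  2  1  3  1  3  1  1
```

View pics/tray.png

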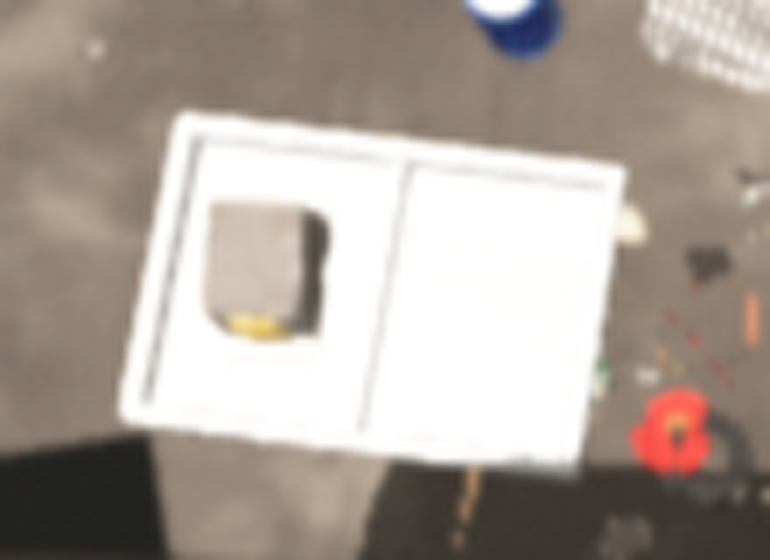

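View pics/w14.png

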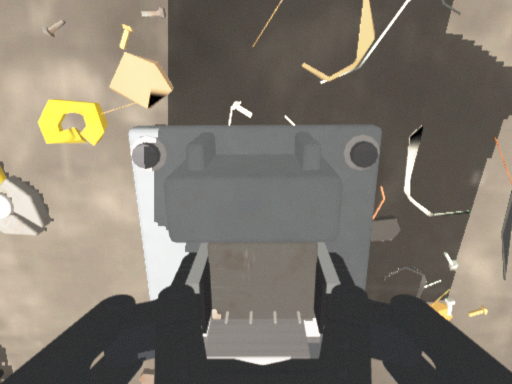

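```bash
python3 - <<'E'
from h import *
p,d,K,T=load('t14')
pts=[(178,112),(625,168),(578,472),(122,420)]
c=np.array([ray(90+u/7,110+v/7,K,T,.027)[:2] for u,v in pts]); print(c.round(4)); print('centre',c.mean(0), [np.linalg.norm(c[i]-c[(i+1)%4]).round(4) for i in range(4)])
q=np.array([ray(90+u/7,110+v/7,K,T,.026)[:2] for u,v in [(405,162),(365,430)]]); print('part',q.round(4),q.mean(0))
# white mask rect
hsv=cv2.cvtColor(p,cv2.COLOR_RGB2HSV); m=((hsv[:,:,1]<25)&(hsv[:,:,2]>215)).astype(np.uint8); m[:,:95]=0;m[:,195:]=0;m[:115]=0;m[190:]=0
cs,_=cv2.findContours(m,cv2.RETR_EXTERNAL,cv2.CHAIN_APPROX_NONE); k=max(cs,key=cv2.contourArea)
Y=np.array([ray(u,v,K,T,.027)[:2]*1000 for u,v in k[:,0]],np.float32); print(cv2.minAreaRect(Y))
ctr=c.mean(0); ex=(c[1]+c[2]-c[0]-c[3]); ex/=np.linalg.norm(ex); print('ex',ex, np.degrees(np.arctan2(ex[1],ex[0]))); print('bay', ctr+ex*.039, 'from part',q.mean(0)+ex*.039)
E
```

```text
[[0.7101 0.3743]
 [0.6854 0.2102]
 [0.5719 0.2259]
 [0.5944 0.3899]]
centre [0.64044613 0.30005914] [np.float64(0.1659), np.float64(0.1147), np.float64(0.1655), np.float64(0.1168)]
part [[0.6896 0.2909]
 [0.5891 0.3029]] [0.63938348 0.29688602]
((640.7369995117188, 299.26409912109375), (173.33140563964844, 117.96952819824219), 81.46723937988281)
ex [-0.14242047 -0.98980625] -98.18793273441447
bay [0.63489173 0.2614567 ] from part [0.63382909 0.25828358]
```

Call:
{"method": "drive_tool", "body": {"increments": [[[0,0,0.004,0,0.3],[0,0,0.01,0,0.3],[0,0,0.02,0,0.3],[0,0,0.035,0,0.3],[0,0,0.05,0,0.3],[0,0,0.065,0,0.3],[0,0,0.08,0,0.3],[0,0,0.09,0,0.3]]]}}

```text
time: 14.48
tcp_pos: [0.5017, 0.0365, 0.1365]
tcp_rot: [[0.998, 0.067, 0.002], [0.067, -0.998, -0.0], [0.002, 0.0, -1.0]]
ft_force: [0.3, 1.2, -3.1]
width: 0.0431
```

Call:
{"method": "drive_tool", "body": {"increments": [[[0.006,0.01,0.005,-1,0.3],[0.015,0.027,0.01,-3,0.3],[0.027,0.046,0.01,-5,0.3],[0.04,0.068,0.01,-7,0.3],[0.053,0.09,0.01,-9,0.3],[0.066,0.112,0.01,-11,0.3],[0.079,0.134,0.01,-12,0.3],[0.092,0.156,0.01,-12,0.3]]]}}

```text
time: 15.15
tcp_pos: [0.5938, 0.1937, 0.1448]
tcp_rot: [[0.99, -0.143, -0.0], [-0.143, -0.99, -0.0], [-0.0, 0.0, -1.0]]
ft_force: [0.5, 0.1, -3.7]
width: 0.0431
```

Call:
{"method": "drive_tool", "body": {"increments": [[[0.013,0.022,0,0,0.3],[0.024,0.042,0,0,0.3],[0.033,0.057,0,0,0.3],[0.038,0.065,0,0,0.3],[0.04,0.0685,0,0,0.3],[0.04,0.0685,-0.005,0,0.3],[0.04,0.0685,-0.01,0,0.3],[0.04,0.0685,-0.01,0,0.3]]]}}

```text
time: 15.82
tcp_pos: [0.6327, 0.2599, 0.133]
tcp_rot: [[0.99, -0.143, -0.002], [-0.143, -0.99, -0.001], [-0.002, 0.001, -1.0]]
ft_force: [-0.3, 0.3, -3.5]
width: 0.0429
```

```bash
python3 - <<'E'
from h import *
p,d,K=snap('wrist','w15'); p,d,K=snap('side','s15')
cv2.imwrite('pics/s15z.png',cv2.resize(p[150:360,110:310,::-1],None,fx=2.8,fy=2.8,interpolation=cv2.INTER_CUBIC))
s=status.observe(); print(s['time'],s['tcp_pos'],s['ft_force'],s['width'],s['tcp_rot'].round(3).tolist())
E
```

```text
15.9167 [0.63328408 0.26011635 0.13401403] [-0.34988897  0.45595694 -3.70011362] 0.04277145559663862 [[0.99, -0.143, -0.001], [-0.143, -0.99, -0.0], [-0.001, 0.0, -1.0]]
```

View pics/w15.png

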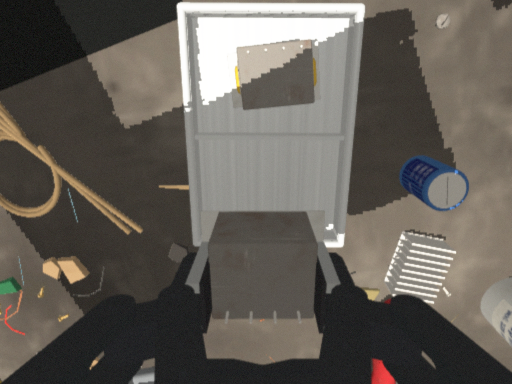

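View pics/s15z.png

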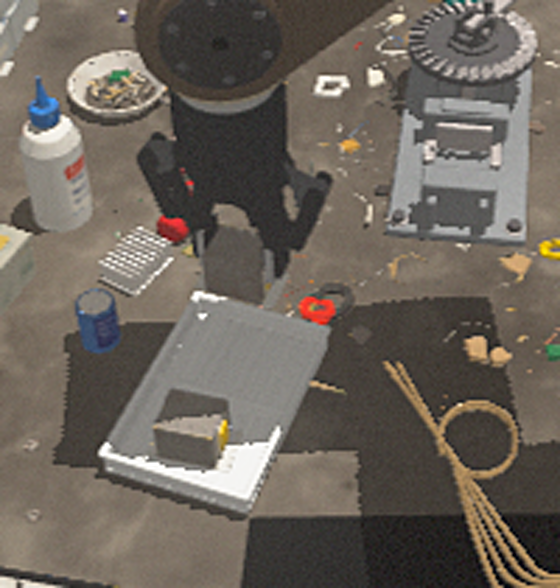

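```bash
python3 - <<'E'
from h import *
p,d,K,T=load('w15')
R=lambda u,v,z:ray(u,v,K,T,z)[:2]
a,b,c,e=R(180,5,.028),R(362,5,.028),R(342,245,.028),R(197,243,.028)
print(np.round([a,b,c,e],4)); ctr=(a+b+c+e)/4; ex=(c+e-a-b);ex/=np.linalg.norm(ex); print(ctr,ex,np.degrees(np.arctan2(ex[1],ex[0])))
q=(R(190,135,.026)+R(348,138,.026))/2; print('part',q,'bay',ctr+ex*.039,q+ex*.039)
E
```

```text
[[0.6007 0.3904]
 [0.71   0.3746]
 [0.687  0.2145]
 [0.5782 0.2317]]
[0.64398773 0.3028084 ] [-0.14117943 -0.98998402] -98.11610039789333
part [0.64335902 0.30348102] bay [0.63848173 0.26419903] [0.63785302 0.26487164]
```

Call:
{"method": "drive_tool", "body": {"increments": [[[0.003,0.002,-0.01,0,0.3],[0.003,0.002,-0.025,0,0.3],[0.003,0.002,-0.042,0,0.3],[0.003,0.002,-0.058,0,0.3],[0.003,0.002,-0.07,0,0.3],[0.003,0.002,-0.078,0,0.3],[0.003,0.002,-0.083,0,0.3],[0.003,0.002,-0.087,0,0.3]]]}}

```text
time: 16.58
tcp_pos: [0.6368, 0.263, 0.0469]
tcp_rot: [[0.99, -0.142, 0.0], [-0.142, -0.99, 0.0], [0.0, -0.0, -1.0]]
ft_force: [0.6, 0.7, -3.6]
width: 0.0428
```

Call:
{"method": "drive_tool", "body": {"increments": [[[0,0,-0.001,0,0.3],[0,0,-0.001,0,0.3],[0,0,-0.002,0,0.3],[0,0,-0.002,0,0.3],[0,0,-0.003,0,0.3],[0,0,-0.003,0,0.3],[0,0,-0.003,0,0.3],[0,0,-0.003,0,0.3]]]}}

```text
time: 17.25
tcp_pos: [0.6366, 0.263, 0.0444]
tcp_rot: [[0.99, -0.142, 0.0], [-0.142, -0.99, 0.0], [0.0, -0.0, -1.0]]
ft_force: [-0.5, 0.0, -3.5]
width: 0.0426
```

Not yet in contact (still −3.5 N); lower on slowly.

Call:
{"method": "drive_tool", "body": {"increments": [[[0,0,-0.0005,0,0.3],[0,0,-0.001,0,0.3],[0,0,-0.0015,0,0.3],[0,0,-0.002,0,0.3],[0,0,-0.002,0,0.3],[0,0,-0.0025,0,0.3],[0,0,-0.0025,0,0.3],[0,0,-0.0025,0,0.3]]]}}

```text
time: 17.92
tcp_pos: [0.6366, 0.263, 0.0427]
tcp_rot: [[0.99, -0.142, 0.0], [-0.142, -0.99, 0.0], [0.0, -0.0, -1.0]]
ft_force: [-3.7, -1.5, 7.5]
width: 0.0428
```

Call:
{"method": "drive_tool", "body": {"increments": [[[0,0,0,0,0.5],[0,0,0,0,0.52],[0,0,0,0,0.55],[0,0,0,0,0.58],[0,0,0,0,0.62],[0,0,0,0,0.66],[0,0,0,0,0.7],[0,0,0,0,0.7]]]}}

```text
time: 18.58
tcp_pos: [0.6366, 0.263, 0.0418]
tcp_rot: [[0.99, -0.142, 0.0], [-0.142, -0.99, -0.0], [0.0, 0.0, -1.0]]
ft_force: [0.1, 0.3, 0.1]
width: 0.0601
```

```bash
python3 - <<'E'
from h import *
p,d,K=snap('wrist','w16')
s=status.observe(); print(s['time'],s['tcp_pos'],s['ft_force'],s['width'])
E
```

```text
18.6333 [0.63663139 0.26298435 0.04179093] [ 0.0511508  -0.43084145  0.03191473] 0.06001777954377368
```

View pics/w16.png

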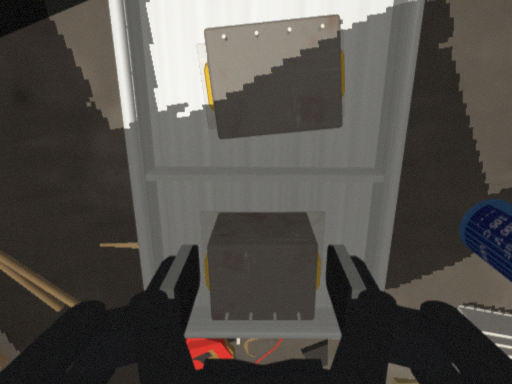

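Call:
{"method": "drive_tool", "body": {"increments": [[[0,0,0.01,0,0.7],[0,0,0.03,0,0.7],[0,0,0.055,0,0.7],[0,0,0.085,0,0.7],[0,0,0.115,0,0.7],[-0.01,-0.01,0.15,0,0.7],[-0.03,-0.03,0.18,0,0.7],[-0.06,-0.06,0.2,0,0.7]]]}}

```text
time: 19.3
tcp_pos: [0.5805, 0.2068, 0.2433]
tcp_rot: [[0.99, -0.141, 0.005], [-0.141, -0.99, 0.001], [0.005, -0.002, -1.0]]
ft_force: [1.3, -1.0, 0.7]
width: 0.0595
```

Call:
{"method": "drive_tool", "body": {"increments": [[[-0.02,-0.03,0,0,0.7],[-0.04,-0.06,0,0,0.7],[-0.06,-0.1,0,0,0.7],[-0.07,-0.14,0,0,0.7],[-0.08,-0.17,0,0,0.7],[-0.08,-0.19,0,0,0.7],[-0.08,-0.19,0,0,0.7],[-0.08,-0.19,0,0,0.7]]]}}

```text
time: 19.97
tcp_pos: [0.5, 0.0155, 0.2404]
tcp_rot: [[0.99, -0.145, 0.001], [-0.145, -0.99, -0.0], [0.001, -0.0, -1.0]]
ft_force: [0.6, 0.0, 0.8]
width: 0.06
```

```bash
python3 - <<'E'
from h import *
p,d,K=snap('top','t17'); snap('side','s17')
cv2.imwrite('pics/t17z.png',cv2.resize(p[110:250,90:390,::-1],None,fx=2.66,fy=2.66,interpolation=cv2.INTER_CUBIC))
for t in ['t17','s17']:
    p,d,K,T=load(t); X=cloud(d,K,T).reshape(-1,3)
    def rg(x0,x1,y0,y1,z0,z1): 
        m=(X[:,0]>x0)&(X[:,0]<x1)&(X[:,1]>y0)&(X[:,1]<y1)&(X[:,2]>z0)&(X[:,2]<z1); return X[m]
    for n,a in [('tr',(.59,.69,.23,.3,.039,.06)),('done',(.6,.7,.315,.38,.038,.06)),('grip',(.43,.49,-.24,-.17,.122,.142))]:
        q=rg(*a); print(t,n,len(q), (cv2.minAreaRect((q[:,:2]*1000).astype(np.float32)),np.median(q[:,2])) if len(q)>4 else '')
s=status.observe(); print(s['time'],s['tcp_pos'],s['ft_force'])
E
```

```text
t17 tr 259 (((636.2432250976562, 263.4498291015625), (36.3753662109375, 46.34827423095703), 82.35344696044922), np.float64(0.04496357223465863))
t17 done 269 (((649.349365234375, 341.0979919433594), (36.59104919433594, 46.626338958740234), 87.65174102783203), np.float64(0.04481523680120181))
t17 grip 111 (((458.1950378417969, -205.32608032226562), (24.700424194335938, 23.401676177978516), 34.28601837158203), np.float64(0.13373137915952304))
s17 tr 326 (((633.5957641601562, 267.3365478515625), (39.17729187011719, 45.9901008605957), 81.12816619873047), np.float64(0.04524088825712996))
s17 done 391 (((648.322509765625, 344.0921630859375), (39.18312072753906, 47.61526870727539), 88.4544906616211), np.float64(0.04537282705262635))
s17 grip 0 
20.0667 [0.50006064 0.01682317 0.2399959 ] [ 0.42629378  0.82451357 -0.07746357]
```

View pics/t17z.png

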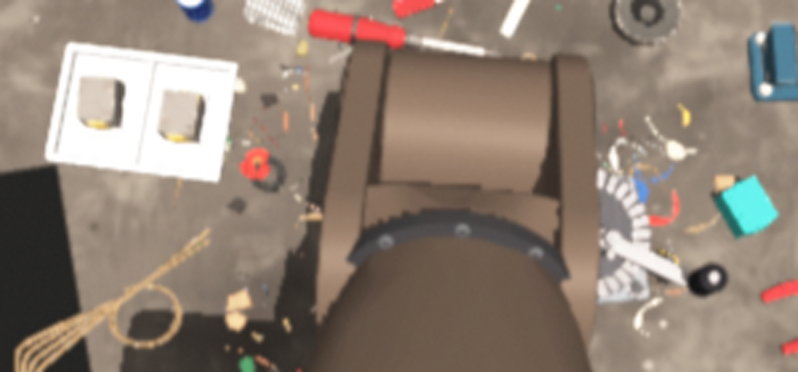

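View pics/s17.png

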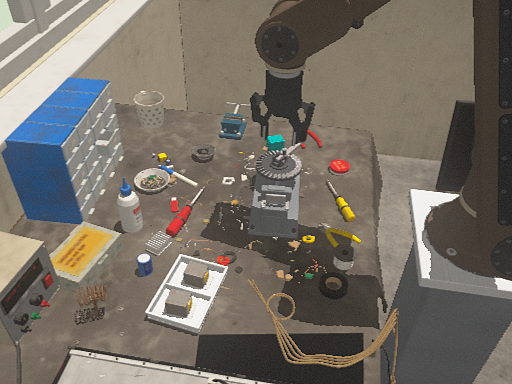

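The overhead crop shows both transformers standing in the tray, the freed one at about (180,115) in the right half. It also shows the lever at its open stop, with the grip at about (707,278), and the side view shows the gripper clear of everything. I'm handing in.

```bash
python3 -c "
from station import env
print(env.finish_job())"
```

```text
the job is handed in; nothing more can be done
None
```

The transformer is out of the clamp and standing upright in the empty half of the tray. The lever is at its open stop with the pawl down, and the job was handed in at about 20 s of the 48 s allowed.

**What I did:** I gripped the hand grip, pushed the lever on about 0.17 rad and lifted the pawl to about 0.165 rad. I then eased the lever back under control, at under 1 rad/s, and lowered the pawl at the stop. I took the transformer by its two free core faces, set it down slowly until it touched the tray floor, and let go gradually.

**Last checks:**

| Check | Reading |
|---|---|
| Lever | about 0.01 rad from the stop, from the wrist picture after release |
| Pawl | down; grip top at z ≈ 0.134 m in the top view just before hand-in |
| Transformer | within about 3 mm of the middle of its half; core top at z ≈ 0.045 m, so flat on the floor |
| Finished transformer | moved less than 1 mm in the top view |
| Gripper | clear of everything, at z ≈ 0.24 m |

**Things that disagreed or went less smoothly:**
- On the first lift the hook rubbed, with about 17 N sideways. I pushed the lever on further and it came clear.
- On lowering at the stop, the pawl cammed the lever forward to about 0.03–0.06 rad, with 25 N of down force. I eased the lever back onto the stop before letting go.
- The top and wrist cameras put the middle of the empty half about 4–5 mm apart, so I placed between the two. The side camera read 3–4 mm away from the top camera throughout.

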